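Snap an eyepiece into the checking socket and tug-test it

TASK

Take the tallest eyepiece from the rack and press it straight down into the spring-mounted socket until it snaps in and its shoulder bears firmly on the block: about 18 N (at least 12, never more than 25). Then, still holding it, prove that it is caught: tug it straight up with about 12 N (at least 10, never more than 16) and keep up that pull for a second. Let the pull off and leave the eyepiece seated in the socket; disturb nothing else on the bench.

Things in the scene. Friction and masses are not known exactly. Their poses are not given: they have to be found in the camera images.
- eyepiece: The part to fit: tallest eyepiece in the rack, round, 120-180 g, shoulder on the rack's top at the start. Origin: centre of the shoulder's underside; z up. Above it: flange 46 mm diameter, 8 mm high, then plain black head 38 mm diameter from 8 to 46 mm (grip here). Below: steel barrel 30 mm diameter, 34 mm long, ring groove 8 to 19 mm down, last 12 mm tapering to 21 mm.
- rack: Grey plastic block fixed to the bench, 64 (x) x 200 (y) mm, its top 42 mm above its origin and 42 to 54 mm above the bench, with three 35 mm holes at y = -65, 0, +65 mm; an eyepiece stands in each, in any order. Origin: on its centre. It is left or right of the robot's centre line, the socket stand on the other side.
- squat_eyepiece: Another eyepiece in the rack, to be left alone: wide low head 54 mm diameter, 16 mm high. Origin: centre of the head's underside, level with the rack's top.
- slim_eyepiece: Another eyepiece in the rack, to be left alone: flange 42 mm diameter, thin head 24 mm diameter, 25 mm high in all. Origin: centre of the flange's underside, level with the rack's top.
- stand: Checking stand: grey base 130 x 130 mm fixed to the bench, corner posts (54 mm out in x and y) ending 11 mm below the block's top, carrying the spring-mounted aluminium socket block (62 x 62 mm, two side wings). Origin: on its centre, 75 mm below the block's top; 0 to 20 mm above the bench.
- socket_mouth (a point): Centre of the socket's mouth in the block's top face, 75-95 mm above the bench; z up. Upright bore 32 mm diameter, 42 mm deep. Three spring ball catches reach 5 mm into it, 14 mm below the mouth, and snap into the eyepiece's groove over the last 5 mm before the shoulder meets the block. Pushing past takes 6 to 16 N; they then draw it in with up to 12 N; caught, it stands a pull of 30 N with 1 to 2 mm of play.
- socket (a joint): How far the socket block has moved on its stiff spring, m: 0 at rest, positive up (pull on the eyepiece), negative down (push). 8 N per mm both ways, travel 6 mm each way; 12 N of pull reads 0.0015.
- oil_bottle: Bystander: small amber bottle, 26 mm diameter, 50 mm high, between rack and stand. Origin: centre of its underside.
- slide_box: Bystander: flat white box 85 x 170 x 34 mm beyond the rack and stand. Origin: centre of its underside.
- dish: Bystander: glass dish 90 mm wide, 16 mm high. Origin: centre of its underside.
- screwdriver: Bystander: screwdriver 160 mm long, lying along its x.
- lens_brush: Bystander: brush 150 mm long, lying along its x.
- cleaner_jar: Bystander: white jar 56 mm diameter, 75 mm high. Origin: centre of its underside.

How it is judged (in metres and radians):
On the way, in this order (a step that is already met when the one before it is completed fails the run):
1. the eyepiece is pressed home in the socket: shoulder within 1.5 mm of the block, centred and upright, bearing on it with over 8 N (socket block more than 1 mm down) (z of eyepiece in the frame of socket_mouth below 0.0015 m and horizontal distance between eyepiece and socket_mouth below 0.003 m and angle between the z axis of eyepiece and the z axis of socket_mouth, either way round below 0.06 rad and value of joint socket below -0.001 m), for 0.1 s.
2. gripped, the eyepiece is tugged upward with at least 8 N (socket block 1 mm up) for 0.6 s and stays caught (shoulder within 3.5 mm of the block) (value of joint socket above 0.001 m and z of eyepiece in the frame of socket_mouth below 0.0035 m and horizontal distance between eyepiece and socket_mouth below 0.003 m and angle between the z axis of eyepiece and the z axis of socket_mouth, either way round below 0.06 rad and contact force between eyepiece and the fingers above 2 N), for 0.6 s.
At the end, for the whole second after the job is handed in: The eyepiece sits in the socket, released and at rest: shoulder within 2 mm of the block's top, within 3 mm of the bore's axis and within 0.06 rad of it, and the socket block is back within 0.6 mm of its rest height (z of eyepiece in the frame of socket_mouth below 0.002 m and horizontal distance between eyepiece and socket_mouth below 0.003 m and angle between the z axis of eyepiece and the z axis of socket_mouth, either way round below 0.06 rad and value of joint socket between -0.0006 and 0.0006 m and linear speed of eyepiece below 0.01 m/s and contact force between eyepiece and the fingers below 0.05 N); the robot touches nothing.
It fails at once if the socket is pulled up by more than 2.3 mm (over 18 N) (value of joint socket above 0.0023 m).
It fails at once if the socket is pressed down by more than 3.5 mm (over 28 N) (value of joint socket below -0.0035 m).
It fails at once if another eyepiece is moved more than 10 mm (distance of any of squat_eyepiece, slim_eyepiece from where it was at the start of the episode above 0.01 m).
It fails at once if a thing lying about the bench is moved more than 20 mm (distance of any of oil_bottle, slide_box, dish, screwdriver, lens_brush, cleaner_jar from where it was at the start of the episode above 0.02 m).
It also fails if it takes over 67 s, if anything falls off the work surface, if the arm or the gripper's body presses on something with over 40 N, if the wrist force passes 120 N, or if a joint passes its speed limit or range.

ROBOT

A 6-joint arm with a two-finger parallel gripper is mounted at the origin on the work surface. World frame = base frame: x ahead of the robot, y to its left, z up, the work surface at z = 0. Lengths are in mm, angles in rad, forces in N, time in s.
With the tool pointing down it reaches from about 350 to 975 mm from the base axis. Payload 7.1 kg.
Tool frame: the origin (TCP) lies at the very end of the fingers, on their centre line; the grasp point (between the pads) lies 19 mm behind it; x points along the fingers, y is the direction in which the jaws open and shut, and the axes are right-handed (so a half turn about x gives the same grasp; the last joint's range is limited). The gripper opens to 88 mm and grips with 3 to 60 N. Pads are 20 mm wide; open, the fingers measure 115 mm over their backs; the gripper's body (75 mm by 178 mm) begins 61 mm behind the grasp point.
Start: joints at [1.123, 0.423, 1.63, -0, 1.089, -0.019], TCP at [259.83, 568.413, 222.675] pointing down, gripper open.
Joint ranges: [-3, 3], [-0.9, 2.11], [0.09, 2.58], [-1.31, 4.45], [0.11, 2.69], [-2.54, 2.54]. Speed limits (rad/s): [2.39, 2.39, 3.01, 3.14, 3.14, 3.14].

INTERFACE

Orientations are given as a rotation vector (axis times angle).
In Python, from workcell import ctrl gives the robot as it stands. The module is installed in compiled form; this text tells all that it offers.
- The arm moves only by the tool carry_out, never from a script. Its argument "commands" is a list of rows, each a list of 6 numbers: the shift along the tool's x, y, z in m, then the turn, a rotation vector about the tool's x, y, z in degrees. In form: [[tx, ty, tz, rx, ry, rz], ...]. A call has 1 to 8 rows; each row shifts and turns the pose as measured when the row begins, along the tool's axes as they then stand; what a row does not reach is not made up. A row lasts 1/8 s, in which the tool goes at most 62.5 mm and 10.7 degrees, less where a joint would pass 70% of its speed; a pose out of reach is approached as far as the arm can. A call with a gripper value outside its range is refused whole. "grip" is the closure, from 0 (fully open) to 1 (shut), set as the call begins (left out, the last holds). The fingers move at their own pace and stop on an object; the grip force is fixed at half the most. Time passes only in rows, so rows that do not move let the fingers close. It gives the time, the measured TCP pose, the force and the opening at its end, in the units of the state.
- ctrl.get_obs(): the state, without advancing time (a new reading comes with each control period).
- ctrl.get_image(name): name is "scene" or "top" or "wrist"; returns a dict with "pixels" (400x640x3 uint8, blue, green, red), "intrinsics" (3x3 intrinsics, pixels), "rvec" (rotation vector, rad) and "tvec" (3), from world to camera coordinates, as OpenCV has them. Camera axes: x right, y down, z forward; pixel columns grow to the right and rows downward; lengths in mm; the calibration is good to about 2 mm. The wrist camera is an equidistant fisheye: a pixel r from the principal point sees the ray r / f radians off the axis. A picture is of the moment at which its call begins. There is no depth.
- ctrl.close_job(): hands the job in, once; it reports no verdict.
The state is a dict: "t": time; "qpos": joint angles; "qvel": joint speeds; "joint_torque": joint torques, N m; "ee_pos": TCP position; "orientation": TCP orientation; "ft_force": force on the tool from outside, world axes, zero at the start; "moment": the same for the moment, N m; "width": finger opening in mm.
Only numpy, scipy, OpenCV 4.12 (cv2) and the standard library are available. Lean on these libraries where they do the work, as an engineer would, in place of code of your own. Each camera call takes 0.05 s, during which the arm holds its last target. There are 200 camera calls.

## Working session

There is one attempt and no reset: what is moved stays moved. The work goes in short steps, Python scripts to look and compute and a tool call to move; the robot and the scene stay as the last step left them, time stands still between calls to the robot, and variables do not carry over. Pictures are saved under pics/ and viewed, about 8 in all and at most 12, crops included, and the job is handed in when it is done.

Besides the shell and the picture viewer there is one more tool, called after "Emit:" as name(argument=value, ...) on one line, values as JSON. carry_out: Moves the arm, as the interface text tells. Its arguments: {"type":"object","properties":{"commands":{"type":"array"},"grip":{"type":"number"}},"required":["commands"]}

```bash
mkdir -p pics; cat > h.py <<'E'
import numpy as np, cv2, pickle
from scipy.spatial.transform import Rotation as R
from workcell import ctrl
def snap(name,f):
    im=ctrl.get_image(name); cv2.imwrite(f'pics/{f}.png',np.asarray(im['pixels'])); pickle.dump({k:np.array(v) for k,v in im.items()},open(f'pics/{f}.pkl','wb')); return im
def load(f): return pickle.load(open(f'pics/{f}.pkl','rb'))
def ray(im,px,fish=False):
    K=np.array(im['intrinsics']);Rm=cv2.Rodrigues(np.array(im['rvec'],float).reshape(3))[0];t=np.array(im['tvec']).reshape(3)
    a=(px[0]-K[0,2])/K[0,0];b=(px[1]-K[1,2])/K[1,1]
    if fish:
        r=np.hypot(a,b)+1e-12; d=np.array([a/r*np.sin(r),b/r*np.sin(r),np.cos(r)])
    else: d=np.array([a,b,1.])
    d=Rm.T@d; return -Rm.T@t,d/np.linalg.norm(d)
def tri(*rays):
    A=0;b=0
    for c,d in rays:
        P=np.eye(3)-np.outer(d,d);A=A+P;b=b+P@c
    x=np.linalg.solve(A,b); return x,[np.linalg.norm((np.eye(3)-np.outer(d,d))@(x-c)) for c,d in rays]
def atz(r,z):
    c,d=r; return c+d*(z-c[2])/d[2]
def proj(im,X,fish=False):
    K=np.array(im['intrinsics']);Rm=cv2.Rodrigues(np.array(im['rvec'],float).reshape(3))[0]
    p=Rm@np.array(X,float)+np.array(im['tvec']).reshape(3)
    if fish:
        r=np.hypot(p[0],p[1]);th=np.arctan2(r,p[2]);q=p[:2]/(r+1e-12)*th
    else: q=p[:2]/p[2]
    return q*[K[0,0],K[1,1]]+K[:2,2]
E
python3 - <<'E'
from h import *
o=ctrl.get_obs();print({k:np.round(v,3) for k,v in o.items()})
a=R.from_rotvec(o['orientation']).as_matrix();print(a.round(3))
for n in('scene','top','wrist'):
    im=snap(n,n+'0');print(n,ray(im,(320,200),n=='wrist'),np.array(im['intrinsics'])[0])
E
```

```text
{'t': np.float64(0.0), 'qpos': array([ 1.123,  0.424,  1.631, -0.   ,  1.089, -0.019]), 'qvel': array([-0.   , -0.   , -0.   ,  0.001,  0.   ,  0.001]), 'joint_torque': array([-0.0000e+00, -5.4461e+01, -2.7367e+01,  6.4000e-02,  2.3000e-02,
       -0.0000e+00]), 'ee_pos': array([259.596, 567.953, 221.898]), 'orientation': array([ 0.335,  1.545, -0.337]), 'ft_force': array([ 0.205, -0.519, -0.439]), 'moment': array([-0.   ,  0.003, -0.027]), 'width': np.float64(87.759)}
[[-0.001  0.416  0.909]
 [-0.001  0.909 -0.416]
 [-1.    -0.001 -0.   ]]
scene (array([1182.80683052, -928.82165374, 1235.45440239]), array([-0.36975236,  0.56734902, -0.73579772])) [428.15062646   0.         316.00558838]
top (array([ 366.77550936,   -9.82786891, 1550.57457446]), array([ 0.14295108,  0.00632817, -0.98970952])) [492.65609128   0.         316.04924933]
wrist (array([184.46869886, 603.99309991, 383.33669342]), array([ 0.26264947, -0.13370165, -0.95558313])) [309.70691629   0.         323.50207458]
```

View pics/scene0.png

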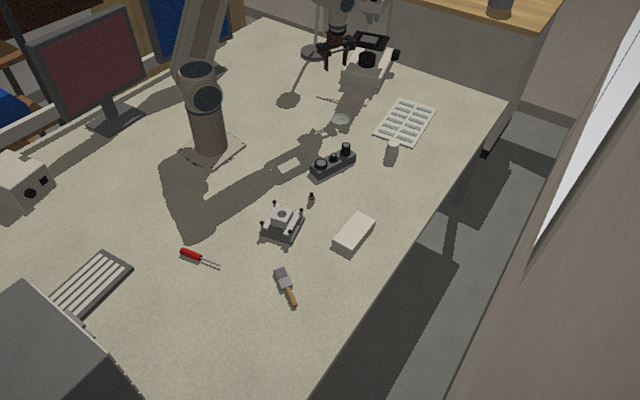

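View pics/top0.png

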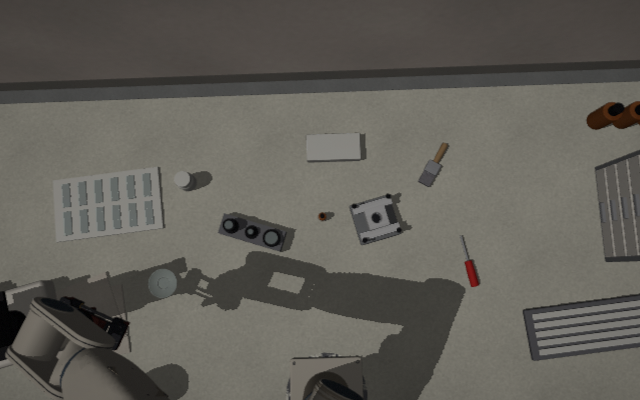

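The scene view has the rack at about (333,160), the stand at (283,222) and the bottle at (311,198). In the top view, the eyepieces are at (230,226), (252,231) and (272,238), and the socket is at (376,218). I'll enlarge both views.

```bash
python3 - <<'E'
from h import *
s=load('scene0')['pixels'];t=load('top0')['pixels']
a=cv2.resize(s[130:250,250:370],(480,480),interpolation=cv2.INTER_CUBIC);b=cv2.resize(t[185:255,210:290],(320,280),interpolation=cv2.INTER_CUBIC)
c=cv2.resize(t[185:255,340:410],(280,280),interpolation=cv2.INTER_CUBIC)
o=np.zeros((580,800,3),np.uint8);o[:480,:480]=a;o[:280,480:]=b;o[290:570,500:780]=c
cv2.imwrite('pics/c1.png',cv2.convertScaleAbs(o,alpha=1.4,beta=20))
im=load('top0')
for p,z in(((230,226),70),((252,231),60),((272,238),70),((376,218),85),((322,216),50),((333,147),34)):print(p,atz(ray(im,p),z).round())
E
```

```text
(230, 226) [510. 274.  70.]
(252, 231) [494. 209.  60.]
(272, 238) [470. 148.  70.]
(376, 218) [ 519. -166.   85.]
(322, 216) [534.  -5.  50.]
(333, 147) [753. -46.  34.]
```

View pics/c1.png

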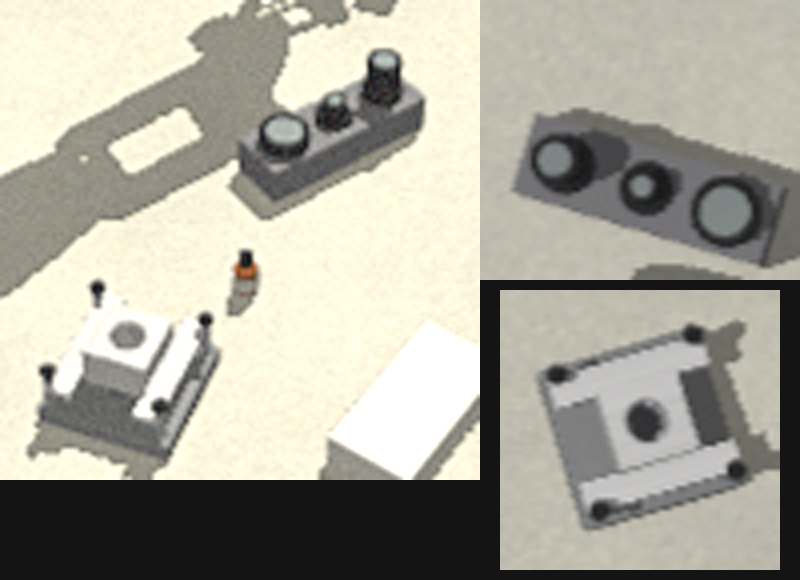

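The tallest eyepiece is at the far left end of the rack: lens at scene (346,145), top (228.5,224.5). The mouth is at scene (282,214), top (376.5,217.5). The posts and wings are clear, with wings running along the stand's two sides. I'll triangulate both points.

```bash
python3 - <<'E'
from h import *
s=load('scene0');t=load('top0')
f=lambda u,v,x0,y0:(x0+(u+.5)/4-.5,y0+(v+.5)/4-.5)
print('lens',tri(ray(s,f(383,60,250,130)),ray(t,f(74,158,210,185))))
print('mouth',tri(ray(s,f(127,335,250,130)),ray(t,f(146,130,340,185))))
P=[atz(ray(t,f(u,v,340,185)),75) for u,v in((58,84),(194,44),(236,179),(100,220))]
print('posts',np.round(P),np.mean(P,0)); d=P[1]-P[0];print(np.degrees(np.arctan2(d[1],d[0])))
A=atz(ray(t,f(165,188,210,185)),70);B=atz(ray(t,f(247,212,210,185)),65);print('slim,squat',A,B)
E
```

```text
lens (array([513.90500433, 276.23234159,  86.86944324]), [np.float64(0.4484875663832006), np.float64(0.4484875663832191)])
mouth (array([ 523.06605371, -167.2398235 ,   72.80290821]), [np.float64(0.5225706148044085), np.float64(0.5225706148045205)])
posts [[ 559. -103.   75.]
 [ 587. -207.   75.]
 [ 483. -233.   75.]
 [ 456. -130.   75.]] [ 521.36688145 -168.01168143   75.        ]
-75.3482109687939
slim,squat [491.06264666 211.08546381  70.        ] [471.39080156 149.99568004  65.        ]
```

Emit:
carry_out(commands=[[0, -0.0202, 0.0439, 0, 0, 0], [0, -0.0202, 0.0439, 0, 0, 0], [0, -0.0202, 0.0439, 0, 0, 0], [0, -0.0202, 0.0439, 0, 0, 0], [0, -0.0202, 0.0439, 0, 0, 0], [0, -0.0202, 0.0439, 0, 0, 0], [0, -0.0202, 0.0439, 0, 0, 0], [0, -0.0202, 0.0439, 0, 0, 0]], grip=0)

```text
t: 1.15
ee_pos: [517.0, 268.8, 220.4]
orientation: [0.329, 1.547, -0.333]
ft_force: [0.4, -0.2, 0.2]
width: 87.8
```

Emit:
carry_out(commands=[[0, 0, 0, 10.4, 0, 0], [0, 0, 0, 10.4, 0, 0], [0, 0, 0, 10.4, 0, 0], [0, 0, 0, 10.4, 0, 0], [0, 0, 0, 10.4, 0, 0], [0, 0, 0, 10.4, 0, 0], [0, 0, 0, 10.4, 0, 0], [0, 0, 0, 10.4, 0, 0]])

```text
t: 2.15
ee_pos: [518.3, 264.0, 218.1]
orientation: [1.457, 1.022, -1.47]
ft_force: [-0.1, -0.5, 0.3]
width: 87.3
```

```bash
python3 - <<'E'
from h import *
o=ctrl.get_obs();print(o['t'],o['ee_pos'].round(1),o['qpos'].round(2),o['ft_force'].round(2));print(R.from_rotvec(o['orientation']).as_matrix().round(3))
im=snap('wrist','w1');print(proj(im,[513,275,87],1),proj(im,o['ee_pos'],1))
E
```

```text
2.15 [518.3 264.  218.1] [ 0.45  0.37  1.73 -0.    1.05  0.8 ] [-0.07 -0.49  0.31]
[[-0.006  0.939 -0.344]
 [-0.004 -0.344 -0.939]
 [-1.    -0.004  0.006]]
[315.23062752 185.35998158] [323.86578251 256.67008867]
```

View pics/w1.png

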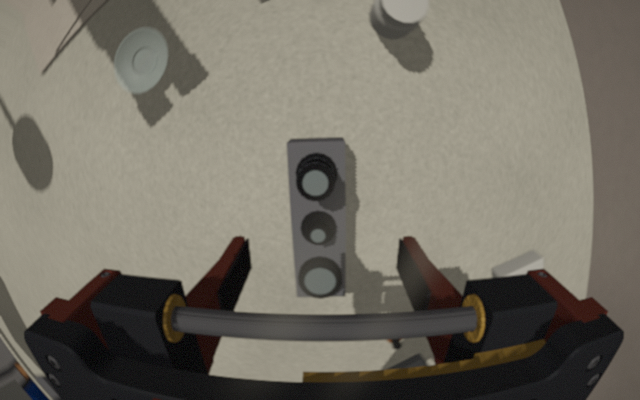

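The lens of the tall eyepiece is at about (315,182), within a few pixels of the prediction, and the jaws are aligned across the rack. I'll go down and take a second view.

Emit:
carry_out(commands=[[0.023, -0.003, -0.003, 0, 0, 0], [0.023, -0.003, -0.003, 0, 0, 0], [0.022, -0.003, -0.003, 0, 0, 0], [0, 0, 0, 0, 0, 0], [0, 0, 0, 0, 0, 0]])

```text
t: 2.82
ee_pos: [512.9, 275.6, 148.9]
orientation: [1.454, 1.024, -1.466]
ft_force: [-0.4, 0.5, 0.6]
width: 87.9
```

```bash
cat >> h.py <<'E'
def blob(im,p,win=25,thr=None,dark=False):
    g=cv2.cvtColor(np.asarray(im['pixels']),cv2.COLOR_BGR2GRAY);x,y=int(p[0]),int(p[1]);c=g[y-win:y+win,x-win:x+win]
    t,b=cv2.threshold(c,thr or 0,255,(cv2.THRESH_BINARY_INV if dark else cv2.THRESH_BINARY)|(0 if thr else cv2.THRESH_OTSU))
    n,l,s,ce=cv2.connectedComponentsWithStats(b)
    k=[(round(float(np.hypot(*(ce[i]-win))),1),int(s[i,4]),(ce[i]+[x-win,y-win]).round(2),tuple(s[i,2:4])) for i in range(1,n) if s[i,4]>25]
    return t,sorted(k,key=lambda a:a[0])[:4]
E
python3 - <<'E'
from h import *
o=ctrl.get_obs();print(o['ee_pos'].round(1),o['ft_force'].round(2))
a=load('w1');b=snap('wrist','w2');p=proj(b,[513,276,88],1);print(p)
print(blob(a,(315,182),22));print(blob(b,p,40))
x,y=map(int,p);crop=b['pixels'][max(0,y-70):y+70,x-70:x+70]
x0=load('w1')['pixels'][140:300,255:385]
cv2.imwrite('pics/c2.png',np.hstack([cv2.resize(crop,(400,400*crop.shape[0]//crop.shape[1]))[:400],cv2.resize(x0,(325,400))]) if crop.shape[0]==140 else crop)
print(crop.shape)
E
```

```text
[512.9 275.6 148.9] [-0.44  0.47  0.61]
[323.93839965 218.91037748]
(67.0, [(0.7, 542, array([314.91, 182.68]), (np.int32(27), np.int32(26))), (17.7, 298, array([298.7 , 188.87]), (np.int32(27), np.int32(44)))])
(79.0, [(1.9, 809, array([324.02, 216.42]), (np.int32(33), np.int32(32))), (8.3, 2745, array([315.11, 220.58]), (np.int32(80), np.int32(80)))])
(140, 140, 3)
```

View pics/c2.png

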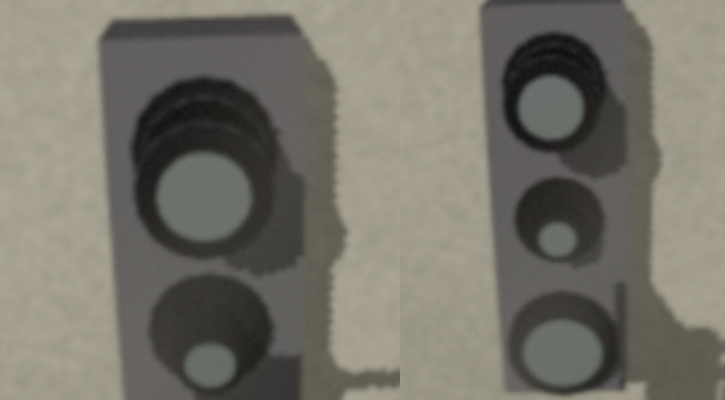

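```bash
python3 - <<'E'
from h import *
a=load('w1');b=load('w2');ra=ray(a,(314.91,182.68),1);rb=ray(b,(324.02,216.42),1)
s=load('scene0');t=load('top0')
print('2 wrist',tri(ra,rb)); rs=ray(s,(345.4,144.6));rt=ray(t,(228.1,224.1))
print('all',tri(ra,rb,rs,rt),'no wrist', tri(rs,rt))
for z in(88,92,96,100):print(z,[atz(r,z).round(1) for r in(ra,rb,rt,rs)])
# flange: far (upper) edge of flange and sides, rack far edge
print('squat lens in w1',blob(a,(320,277),18),blob(a,(318,236),10))
E
```

```text
2 wrist (array([513.72639626, 277.79437058,  87.71326231]), [np.float64(0.012001670101274363), np.float64(0.012001670101138569)])
all (array([513.6539878 , 277.05247137,  86.03735095]), [np.float64(0.37199490903532956), np.float64(0.216849096438941), np.float64(0.5271905840110916), np.float64(0.8175349806194496)]) no wrist (array([513.97494145, 276.28606049,  87.000766  ]), [np.float64(0.4411828792635054), np.float64(0.44118287926333977)])
88 [array([513.8, 277.9,  88. ]), array([513.8, 277.9,  88. ]), array([514.2, 276.4,  88. ]), array([514.3, 274.9,  88. ])]
92 [array([514.2, 278.8,  92. ]), array([514.3, 279.3,  92. ]), array([513.8, 275.6,  92. ]), array([516.6, 270.7,  92. ])]
96 [array([514.7, 279.7,  96. ]), array([514.8, 280.7,  96. ]), array([513.4, 274.8,  96. ]), array([518.9, 266.5,  96. ])]
100 [array([515.2, 280.6, 100. ]), array([515.3, 282.1, 100. ]), array([513., 274., 100.]), array([521.3, 262.3, 100. ])]
squat lens in w1 (82.0, [(3.7, 660, array([319.35, 280.61]), (np.int32(32), np.int32(26)))]) (78.0, [(0.7, 165, array([317.78, 235.37]), (np.int32(15), np.int32(14))), (9.8, 27, array([312.7 , 244.26]), (np.int32(15), np.int32(4)))])
```

Both estimates agree: the lens is at (514,277.5,88), so the rack top is at about 42 mm, as expected. I'm descending to TCP z of about 55.

Emit:
carry_out(commands=[[0.025, 0.0005, -0.0013, 0, 0.33, 0.25], [0.025, 0.0004, -0.0012, 0, 0, 0], [0.025, 0, 0, 0, 0, 0], [0.017, 0, 0, 0, 0, 0], [0, 0, 0, 0, 0, 0]])

```text
t: 3.5
ee_pos: [519.1, 279.0, 60.1]
orientation: [1.468, 1.023, -1.448]
ft_force: [0.2, 0.2, 0.7]
width: 87.8
```

```bash
python3 - <<'E'
from h import *
o=ctrl.get_obs();print(o['ee_pos'].round(1),o['ft_force'].round(2));print(R.from_rotvec(o['orientation']).as_matrix().round(4))
E
```

```text
[519.1 279.   60.1] [0.21 0.19 0.72]
[[ 0.0102  0.941  -0.3383]
 [ 0.0046 -0.3384 -0.941 ]
 [-0.9999  0.0081 -0.0078]]
```

Emit:
carry_out(commands=[[0.002, -0.004, 0.0032, 0, -0.4, -0.4], [0.002, 0, 0, 0, 0, 0], [0, 0, 0, 0, 0, 0]])

```text
t: 3.88
ee_pos: [515.4, 278.0, 58.2]
orientation: [1.462, 1.025, -1.455]
ft_force: [-0.1, 0.3, -0.4]
width: 88.0
```

```bash
cat > st.py <<'E'
from h import *
o=ctrl.get_obs();print(round(float(o['t']),2),o['ee_pos'].round(2),o['ft_force'].round(2),o['width'].round(1),o['moment'].round(2));M=R.from_rotvec(o['orientation']).as_matrix();print(M.round(4).tolist())
# tilt fix: turn about y,z in deg
d=M.T@np.array([0,0,-1]);print('tilt fix ry,rz deg',np.degrees([-d[2],d[1]]).round(2))
E
python3 st.py
```

```text
Traceback (most recent call last):
  File "st.py", line 2, in <module>
    o=ctrl.get_obs();print(round(float(o['t']),2),o['ee_pos'].round(2),o['ft_force'].round(2),o['width'].round(1),o['moment'].round(2));M=R.from_rotvec(o['orientation']).as_matrix();print(M.round(4).tolist())
                                                                                              ^^^^^^^^^^^^^^^^
AttributeError: 'float' object has no attribute 'round'
```

Emit:
carry_out(commands=[[0.003, -0.0012, 0.001, 0, 0, 0], [0.002, 0, 0, 0, 0, 0], [0, 0, 0, 0, 0, 0]])

```text
t: 4.25
ee_pos: [514.2, 277.6, 53.4]
orientation: [1.463, 1.025, -1.454]
ft_force: [0.1, 0.2, 0.1]
width: 87.5
```

```bash
sed -i "s/o\['width'\].round(1)/round(float(o['width']),1)/" st.py; python3 st.py
```

```text
4.25 [514.17 277.58  53.39] [0.11 0.17 0.07] 87.5 [-0.02  0.1   0.01]
[[0.0048, 0.9411, -0.338], [0.0022, -0.3381, -0.9411], [-1.0, 0.0038, -0.0037]]
tilt fix ry,rz deg [-0.21 -0.22]
```

Emit:
carry_out(commands=[[0, 0, 0, 0, 0, 0], [0, 0, 0, 0, 0, 0], [0, 0, 0, 0, 0, 0], [0, 0, 0, 0, 0, 0], [0, 0, 0, 0, 0, 0], [0, 0, 0, 0, 0, 0], [0, 0, 0, 0, 0, 0], [0, 0, 0, 0, 0, 0]], grip=1)

```text
t: 5.25
ee_pos: [514.3, 277.6, 53.4]
orientation: [1.463, 1.025, -1.454]
ft_force: [0.7, -0.3, -0.6]
width: 37.5
```

```bash
python3 st.py
```

```text
5.25 [514.27 277.62  53.44] [ 0.68 -0.28 -0.59] 37.5 [-0.12  0.07 -0.04]
[[0.0048, 0.9411, -0.3381], [0.0023, -0.3381, -0.9411], [-1.0, 0.0038, -0.0038]]
tilt fix ry,rz deg [-0.22 -0.22]
```

Emit:
carry_out(commands=[[-0.01, 0, 0, 0, 0, 0], [-0.015, 0, 0, 0, 0, 0], [-0.02, 0, 0, 0, 0, 0], [-0.02, 0, 0, 0, 0, 0], [-0.025, 0, 0, 0, 0, 0], [-0.025, 0, 0, 0, 0, 0], [-0.015, 0, 0, 0, 0, 0], [0, 0, 0, 0, 0, 0]])

```text
t: 6.25
ee_pos: [513.6, 277.3, 193.4]
orientation: [1.466, 1.024, -1.451]
ft_force: [-0.1, -0.8, -1.5]
width: 37.5
```

```bash
python3 st.py; python3 -c "
from h import *
b=snap('wrist','w3');o=ctrl.get_obs()
p=proj(b,o['ee_pos']+[0,0,35],1);print(p);print(blob(b,p,40),blob(b,p,25,60))
c=b['pixels'][140:400,180:460];cv2.imwrite('pics/c3.png',cv2.resize(c,(560,520)))"
```

```text
6.25 [513.6  277.31 193.4 ] [-0.13 -0.83 -1.5 ] 37.5 [-0.07 -0.   -0.02]
[[0.0076, 0.9411, -0.338], [0.0036, -0.338, -0.9411], [-1.0, 0.0059, -0.0059]]
tilt fix ry,rz deg [-0.34 -0.34]
[323.67405593 289.09894894]
(72.0, [(0.6, 1761, array([323.47, 288.61]), (np.int32(52), np.int32(44))), (37.5, 185, array([290.91, 308.37]), (np.int32(19), np.int32(17))), (38.3, 253, array([315.41, 326.57]), (np.int32(80), np.int32(5))), (39.2, 105, array([357.35, 307.98]), (np.int32(11), np.int32(14)))]) (60.0, [(0.5, 1807, array([322.99, 288.51]), (np.int32(50), np.int32(44)))])
```

View pics/c3.png

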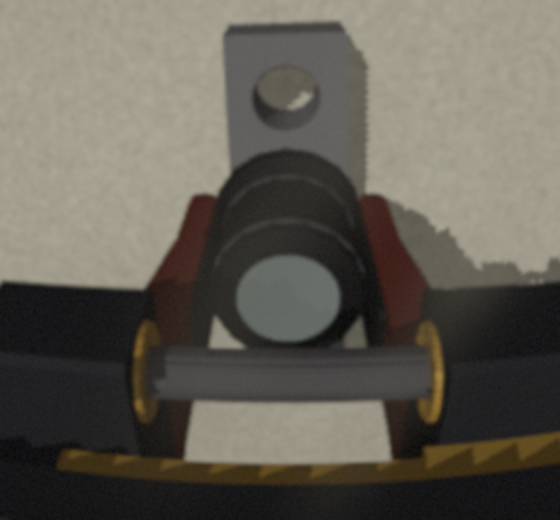

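The tall eyepiece is held centred and upright, with its lens on the tool axis to about 0.3 mm, and hole 1 is empty. I'm carrying it over to the stand.

Emit:
carry_out(commands=[[0, 0.009, 0.024, 0, -0.3, -0.3], [0, 0.0175, 0.0455, 0, 0, 0], [0, 0.0175, 0.0455, 0, 0, 0], [0, 0.0175, 0.0455, 0, 0, 0], [0, 0.0175, 0.0455, 0, 0, 0], [0, 0.0175, 0.0455, 0, 0, 0], [0, 0.0175, 0.0455, 0, 0, 0], [0, 0.0175, 0.0455, 0, 0, 0]])

```text
t: 7.3
ee_pos: [516.9, -97.8, 184.2]
orientation: [1.445, 1.037, -1.466]
ft_force: [0.2, 0.8, -0.7]
width: 37.6
```

Emit:
carry_out(commands=[[0, 0.0175, 0.0455, 0, 0, 0], [0, 0.009, 0.024, 0, 0, 0], [0, 0.004, 0.01, 0, 0, 0], [0, 0, 0, 0, 0, 0], [0, 0, 0, 0, 0, 0]])

```text
t: 7.92
ee_pos: [516.2, -186.6, 179.5]
orientation: [1.445, 1.042, -1.474]
ft_force: [-0.8, -0.2, -1.2]
width: 38.3
```

```bash
python3 st.py; python3 -c "
from h import *
b=snap('wrist','w4')
print(proj(b,[522,-167.5,76],1))
c=b['pixels'][100:400,160:480];cv2.imwrite('pics/c4.png',cv2.resize(c,(640,600)))"
```

```text
7.92 [ 516.18 -186.6   179.51] [-0.81 -0.21 -1.23] 38.3 [-0.04  0.08  0.05]
[[-0.0213, 0.9418, -0.3355], [0.002, -0.3356, -0.942], [-0.9998, -0.0208, 0.0053]]
tilt fix ry,rz deg [0.3  1.19]
[325.10490237 180.7954167 ]
```

View pics/c4.png

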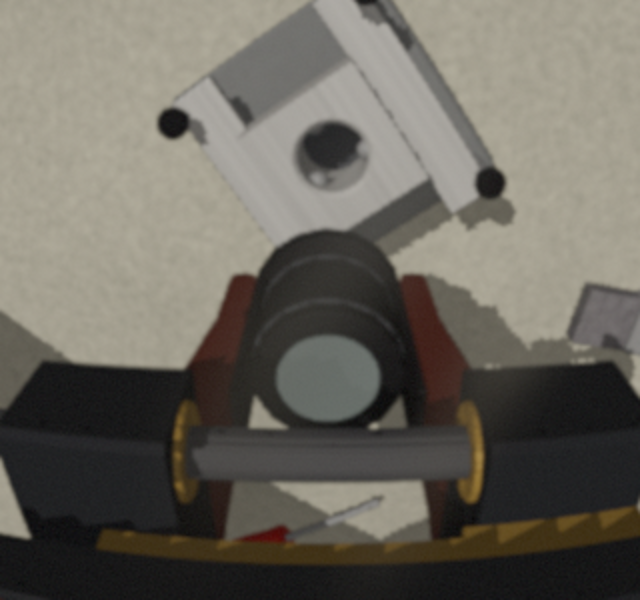

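The mouth rim is centred at about (325.5,178) in the wrist frame (predicted 325.1,180.8), and the catches are visible inside the bore. I'll correct the tilt and take a second wrist view lower down.

Emit:
carry_out(commands=[[0.015, 0, 0, 0, 0.3, 1.0], [0.015, 0, 0, 0, 0, 0], [0, 0, 0, 0, 0, 0], [0, 0, 0, 0, 0, 0]])

```text
t: 8.48
ee_pos: [516.7, -183.6, 149.1]
orientation: [1.453, 1.032, -1.456]
ft_force: [-0.3, -1.0, -2.0]
width: 37.5
```

```bash
python3 st.py; python3 -c "
from h import *
b=snap('wrist','w5');a=load('w4')
p=proj(b,[522,-166,76],1);print(p)
X,Y=map(int,p)
c=np.hstack([cv2.resize(b['pixels'][Y-30:Y+30,X-30:X+30],(390,390),interpolation=cv2.INTER_CUBIC),cv2.resize(a['pixels'][148:208,295:355],(390,390),interpolation=cv2.INTER_CUBIC)]);cv2.imwrite('pics/c5.png',c);print(X-30,Y-30)"
```

```text
8.47 [ 516.66 -183.64  149.06] [-0.28 -1.03 -2.  ] 37.5 [-0.05  0.09 -0.01]
[[-0.0026, 0.9435, -0.3315], [0.001, -0.3315, -0.9435], [-1.0, -0.0028, -0.0001]]
tilt fix ry,rz deg [-0.01  0.16]
[322.92609216 192.43535859]
292 162
```

View pics/c5.png

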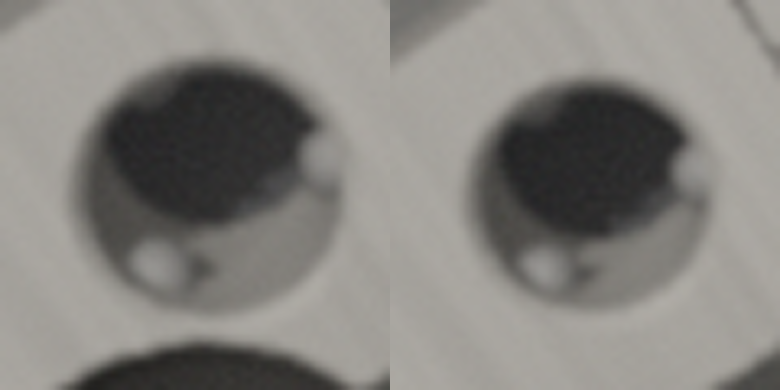

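The rim centres are w5 (323.6,190.1), about 42 px wide, and w4 (325.4,177.4), about 37.5 px wide. Next I triangulate.

```bash
python3 - <<'E'
from h import *
a=load('w4');b=load('w5');ra=ray(a,(325.35,177.4),1);rb=ray(b,(323.6,190.1),1)
rs=ray(load('scene0'),(281.4,213.4));rt=ray(load('top0'),(376.1,217.1))
print(tri(ra,rb),tri(ra,rb,rs,rt)[0])
from scipy.optimize import least_squares
# fit circle dia 32 to rim extents in both
def f(x):
    q=[]
    for im,m in((a,(295+78.5/6.5-.5,295+322.5/6.5-.5,148+78.5/6.5-.5,148+310.5/6.5-.5)),(b,(292+72.5/6.5-.5,292+344.5/6.5-.5,162+57.5/6.5-.5,162+314.5/6.5-.5))):
        P=np.array([proj(im,[x[0]+16*np.cos(t),x[1]+16*np.sin(t),x[2]],1) for t in np.linspace(0,2*np.pi,120)])
        q+=[P[:,0].min()-m[0],P[:,0].max()-m[1],P[:,1].min()-m[2],P[:,1].max()-m[3]]
    return q
r=least_squares(f,[522,-167,76]);print('rim fit',r.x,np.round(r.fun,2))
for z in(76,80,85):print(z,[atz(k,z).round(1) for k in(ra,rb,rt,rs)])
E
```

```text
(array([ 522.48145182, -166.31550472,   68.45468584]), [np.float64(0.04880848423118909), np.float64(0.04880848423119694)]) [ 522.80026221 -166.25785771   71.34654254]
rim fit [ 523.42063116 -163.84917872   79.82714862] [ 0.1  -0.42 -0.37 -0.06  0.37 -0.08  0.    0.38]
76 [array([ 523.2, -164.7,   76. ]), array([ 523.1, -164.4,   76. ]), array([ 522.4, -167.2,   76. ]), array([ 525.4, -169. ,   76. ])]
80 [array([ 523.6, -163.8,   80. ]), array([ 523.5, -163.4,   80. ]), array([ 522. , -166.7,   80. ]), array([ 527.7, -171.6,   80. ])]
85 [array([ 524.1, -162.7,   85. ]), array([ 524. , -162.1,   85. ]), array([ 521.5, -166.2,   85. ]), array([ 530.5, -174.9,   85. ])]
```

Emit:
carry_out(commands=[[0.008, 0, -0.01, 0, 0, 0.1], [0.008, 0, -0.01, 0, 0, 0], [0, 0, 0, 0, 0, 0], [0, 0, 0, 0, 0, 0]])

```text
t: 9.02
ee_pos: [524.3, -163.2, 132.5]
orientation: [1.454, 1.03, -1.453]
ft_force: [0.6, -0.5, -1.4]
width: 37.3
```

```bash
cat >> st.py <<'E'
D=np.array([523.1,-164.6,o['ee_pos'][2]])-o['ee_pos'];print('to axis, tool mm',(M.T@D).round(2))
E
python3 st.py
```

```text
9.03 [ 524.27 -163.21  132.46] [ 0.65 -0.49 -1.4 ] 37.3 [-0.03  0.05 -0.  ]
[[0.0001, 0.9436, -0.3311], [0.0002, -0.3311, -0.9436], [-1.0, -0.0, -0.0002]]
tilt fix ry,rz deg [-0.01  0.  ]
to axis, tool mm [-0.   -0.64  1.7 ]
```

Emit:
carry_out(commands=[[0.003, -0.0006, 0.0017, 0, 0, 0], [0.005, 0, 0, 0, 0, 0], [0, 0, 0, 0, 0, 0]])

```text
t: 9.4
ee_pos: [523.1, -165.1, 124.1]
orientation: [1.454, 1.03, -1.453]
ft_force: [0.5, 0.4, -0.9]
width: 37.8
```

```bash
python3 st.py
```

```text
9.4 [ 523.06 -165.14  124.14] [ 0.48  0.39 -0.87] 37.8 [-0.05  0.12 -0.02]
[[0.0004, 0.9434, -0.3316], [-0.0001, -0.3316, -0.9434], [-1.0, 0.0004, -0.0001]]
tilt fix ry,rz deg [-0.   -0.02]
to axis, tool mm [-0.   -0.14 -0.53]
```

Aligned to about 0.5 mm, so I'm going in stepwise and watching the force.

Emit:
carry_out(commands=[[0.003, 0, -0.0004, 0, 0, 0], [0.003, 0, 0, 0, 0, 0], [0, 0, 0, 0, 0, 0]])

```text
t: 9.78
ee_pos: [523.2, -164.9, 117.7]
orientation: [1.454, 1.029, -1.454]
ft_force: [-0.0, 0.9, -0.8]
width: 37.7
```

Emit:
carry_out(commands=[[0.003, 0, 0, 0, 0, 0], [0.003, 0, 0, 0, 0, 0], [0, 0, 0, 0, 0, 0]])

```text
t: 10.15
ee_pos: [523.3, -164.9, 111.4]
orientation: [1.454, 1.029, -1.453]
ft_force: [-0.4, 0.7, -0.7]
width: 37.8
```

```bash
python3 st.py
```

```text
10.15 [ 523.3  -164.95  111.37] [-0.4   0.66 -0.73] 37.8 [-0.05  0.08 -0.03]
[[0.0006, 0.9433, -0.3319], [-0.0001, -0.3319, -0.9433], [-1.0, 0.0007, -0.0001]]
tilt fix ry,rz deg [-0.   -0.04]
to axis, tool mm [-0.   -0.3  -0.26]
```

Emit:
carry_out(commands=[[0.003, 0, 0, 0, 0, 0], [0.002, 0, 0, 0, 0, 0], [0, 0, 0, 0, 0, 0]])

```text
t: 10.52
ee_pos: [523.9, -165.6, 106.4]
orientation: [1.454, 1.028, -1.452]
ft_force: [-0.6, -1.3, -2.4]
width: 37.6
```

Emit:
carry_out(commands=[[0.002, 0, 0, 0, 0, 0], [0.002, 0, 0, 0, 0, 0], [0, 0, 0, 0, 0, 0]])

```text
t: 10.9
ee_pos: [523.7, -166.0, 102.7]
orientation: [1.453, 1.027, -1.453]
ft_force: [-0.7, -1.7, 0.7]
width: 37.7
```

```bash
python3 st.py
```

```text
10.9 [ 523.73 -166.    102.69] [-0.69 -1.67  0.72] 37.7 [-0.4   0.24 -0.03]
[[0.0017, 0.9435, -0.3314], [-0.0019, -0.3314, -0.9435], [-1.0, 0.0022, 0.0012]]
tilt fix ry,rz deg [ 0.07 -0.12]
to axis, tool mm [-0.   -1.05 -1.11]
```

Emit:
carry_out(commands=[[0.002, 0, 0.0005, 0, 0, 0], [0.002, 0, 0, 0, 0, 0], [0, 0, 0, 0, 0, 0]])

```text
t: 11.28
ee_pos: [524.4, -166.3, 99.4]
orientation: [1.455, 1.026, -1.451]
ft_force: [-1.7, -1.4, 2.0]
width: 37.6
```

Emit:
carry_out(commands=[[0.002, 0, 0, 0, 0, 0], [0.001, 0, 0, 0, 0, 0], [0, 0, 0, 0, 0, 0]])

```text
t: 11.65
ee_pos: [524.4, -166.2, 97.4]
orientation: [1.455, 1.026, -1.451]
ft_force: [-1.7, -0.8, 5.3]
width: 37.8
```

```bash
python3 st.py
```

```text
11.65 [ 524.44 -166.17   97.4 ] [-1.71 -0.82  5.3 ] 37.8 [-0.32  0.55 -0.04]
[[0.0036, 0.9434, -0.3316], [-0.0016, -0.3316, -0.9434], [-1.0, 0.0039, 0.0003]]
tilt fix ry,rz deg [ 0.02 -0.22]
to axis, tool mm [-0.01 -1.79 -1.04]
```

Emit:
carry_out(commands=[[0.001, -0.0006, 0.0004, 0, 0, -0.15], [0.001, 0, 0, 0, 0, 0], [0, 0, 0, 0, 0, 0]])

```text
t: 12.02
ee_pos: [524.4, -166.3, 96.3]
orientation: [1.455, 1.028, -1.452]
ft_force: [-1.0, -0.8, 5.1]
width: 37.8
```

Emit:
carry_out(commands=[[0.001, 0, 0, 0, 0, 0], [0, 0, 0, 0, 0, 0]])

```text
t: 12.28
ee_pos: [524.4, -166.3, 95.8]
orientation: [1.455, 1.028, -1.452]
ft_force: [-2.4, -1.1, 5.1]
width: 37.9
```

```bash
python3 st.py
```

```text
12.28 [ 524.44 -166.28   95.79] [-2.38 -1.06  5.1 ] 37.9 [-0.26  0.52 -0.01]
[[0.0027, 0.9434, -0.3316], [-0.0008, -0.3316, -0.9434], [-1.0, 0.0028, -0.0001]]
tilt fix ry,rz deg [-0.01 -0.16]
to axis, tool mm [-0.01 -1.82 -1.14]
```

Emit:
carry_out(commands=[[0.0015, -0.001, 0.0006, 0, 0, 0], [0, 0, 0, 0, 0, 0]])

```text
t: 12.52
ee_pos: [524.0, -166.5, 94.9]
orientation: [1.456, 1.026, -1.45]
ft_force: [-2.2, -0.3, 4.2]
width: 37.6
```

Emit:
carry_out(commands=[[0.0015, 0, 0, 0, 0, 0], [0, 0, 0, 0, 0, 0]])

```text
t: 12.78
ee_pos: [524.3, -166.5, 93.6]
orientation: [1.456, 1.026, -1.45]
ft_force: [-1.3, -0.7, 1.1]
width: 37.4
```

```bash
python3 st.py
```

```text
12.78 [ 524.34 -166.47   93.58] [-1.3  -0.73  1.05] 37.4 [-0.26  0.22 -0.03]
[[0.0051, 0.9434, -0.3317], [-0.001, -0.3317, -0.9434], [-1.0, 0.0052, -0.0007]]
tilt fix ry,rz deg [-0.04 -0.3 ]
to axis, tool mm [-0.01 -1.79 -1.36]
```

Emit:
carry_out(commands=[[0.0015, 0, 0, 0, 0, 0], [0, 0, 0, 0, 0, 0]])

```text
t: 13.02
ee_pos: [524.3, -166.3, 91.6]
orientation: [1.456, 1.026, -1.45]
ft_force: [0.2, -0.2, 0.2]
width: 37.5
```

Emit:
carry_out(commands=[[0.001, 0, 0, 0, 0, 0], [0, 0, 0, 0, 0, 0]])

```text
t: 13.28
ee_pos: [524.1, -166.2, 90.0]
orientation: [1.456, 1.027, -1.45]
ft_force: [0.7, -0.8, -4.1]
width: 37.2
```

```bash
python3 st.py
```

```text
13.28 [ 524.06 -166.16   90.01] [ 0.68 -0.81 -4.06] 37.2 [-0.18  0.08  0.04]
[[0.0044, 0.9434, -0.3317], [-0.0005, -0.3317, -0.9434], [-1.0, 0.0043, -0.001]]
tilt fix ry,rz deg [-0.06 -0.25]
to axis, tool mm [-0.   -1.42 -1.15]
```

Emit:
carry_out(commands=[[0.001, 0, 0, 0, 0, 0], [0, 0, 0, 0, 0, 0]])

```text
t: 13.52
ee_pos: [523.0, -165.8, 87.4]
orientation: [1.455, 1.029, -1.452]
ft_force: [1.8, -1.5, -6.6]
width: 37.4
```

Emit:
carry_out(commands=[[0.001, 0, 0, 0, 0, 0], [0, 0, 0, 0, 0, 0]])

```text
t: 13.78
ee_pos: [523.3, -166.0, 86.5]
orientation: [1.455, 1.028, -1.452]
ft_force: [-0.3, -1.2, -3.5]
width: 37.6
```

```bash
python3 st.py
```

```text
13.78 [ 523.25 -165.96   86.46] [-0.27 -1.25 -3.46] 37.6 [-0.23  0.14  0.02]
[[0.0025, 0.9434, -0.3317], [0.0001, -0.3317, -0.9434], [-1.0, 0.0023, -0.0009]]
tilt fix ry,rz deg [-0.05 -0.13]
to axis, tool mm [-0.   -0.6  -1.23]
```

Emit:
carry_out(commands=[[0.001, 0, 0.0003, 0, 0, 0], [0, 0, 0, 0, 0, 0]])

```text
t: 14.02
ee_pos: [523.5, -166.2, 85.9]
orientation: [1.456, 1.028, -1.451]
ft_force: [0.4, -0.3, -1.5]
width: 37.7
```

Emit:
carry_out(commands=[[0.001, 0, 0, 0, 0, 0], [0, 0, 0, 0, 0, 0]])

```text
t: 14.28
ee_pos: [523.7, -166.2, 85.4]
orientation: [1.456, 1.028, -1.451]
ft_force: [-0.7, -0.6, -0.5]
width: 37.4
```

Emit:
carry_out(commands=[[0.0015, 0, 0, 0, 0, 0], [0, 0, 0, 0, 0, 0]])

```text
t: 14.52
ee_pos: [523.7, -166.2, 84.8]
orientation: [1.456, 1.027, -1.451]
ft_force: [-1.9, 0.6, 4.4]
width: 37.7
```

Emit:
carry_out(commands=[[0.0015, 0, 0, 0, 0, 0], [0, 0, 0, 0, 0, 0]])

```text
t: 14.78
ee_pos: [523.7, -166.2, 84.6]
orientation: [1.456, 1.027, -1.451]
ft_force: [-2.9, 0.4, 6.3]
width: 37.2
```

```bash
python3 st.py
```

```text
14.78 [ 523.72 -166.24   84.56] [-2.88  0.4   6.32] 37.2 [0.13 0.61 0.01]
[[0.0038, 0.9433, -0.3319], [0.0, -0.3319, -0.9433], [-1.0, 0.0036, -0.0013]]
tilt fix ry,rz deg [-0.07 -0.2 ]
to axis, tool mm [-0.   -1.13 -1.34]
```

Emit:
carry_out(commands=[[0.0025, -0.0005, 0.0002, 0, 0, 0], [0, 0, 0, 0, 0, 0]])

```text
t: 15.02
ee_pos: [523.7, -166.2, 84.2]
orientation: [1.457, 1.027, -1.45]
ft_force: [-4.7, 0.7, 9.9]
width: 37.6
```

Emit:
carry_out(commands=[[0.002, 0, 0, 0, 0, 0]])

```text
t: 15.15
ee_pos: [523.7, -166.2, 83.3]
orientation: [1.457, 1.027, -1.45]
ft_force: [-5.1, 1.2, 16.9]
width: 37.7
```

```bash
python3 st.py
```

```text
15.15 [ 523.73 -166.23   83.33] [-5.06  1.16 16.92] 37.7 [ 0.23  1.12 -0.03]
[[0.005, 0.9433, -0.332], [-0.0, -0.332, -0.9433], [-1.0, 0.0047, -0.0016]]
tilt fix ry,rz deg [-0.09 -0.27]
to axis, tool mm [-0.   -1.14 -1.33]
```

Emit:
carry_out(commands=[[0, 0, 0, 0, 0, 0]])

```text
t: 15.28
ee_pos: [523.7, -166.2, 84.3]
orientation: [1.457, 1.026, -1.45]
ft_force: [-5.0, 0.0, 9.1]
width: 37.8
```

Emit:
carry_out(commands=[[0.0008, 0, 0, 0, 0, 0], [0.0005, 0, 0, 0, 0, 0]])

```text
t: 15.52
ee_pos: [523.7, -166.2, 84.5]
orientation: [1.457, 1.026, -1.45]
ft_force: [-3.2, 0.6, 6.9]
width: 37.5
```

Emit:
carry_out(commands=[[0.0005, 0, 0, 0, 0, 0]])

```text
t: 15.65
ee_pos: [523.7, -166.2, 84.6]
orientation: [1.457, 1.026, -1.449]
ft_force: [-2.6, 0.1, 6.1]
width: 37.5
```

Emit:
carry_out(commands=[[0.002, -0.0003, 0, 0, 0, 0]])

```text
t: 15.78
ee_pos: [523.7, -166.2, 83.5]
orientation: [1.457, 1.026, -1.449]
ft_force: [-4.5, 0.3, 15.1]
width: 37.5
```

Emit:
carry_out(commands=[[0.002, -0.0003, 0, 0, 0, 0]])

```text
t: 15.9
ee_pos: [523.7, -166.2, 82.9]
orientation: [1.457, 1.025, -1.449]
ft_force: [-5.6, 1.7, 18.8]
width: 37.4
```

Emit:
carry_out(commands=[[0.0018, 0, 0, 0, 0, 0]])

```text
t: 16.02
ee_pos: [523.7, -166.3, 82.7]
orientation: [1.457, 1.025, -1.449]
ft_force: [-7.7, 1.2, 21.2]
width: 37.4
```

Pressed at about 20 N net. Now I ease off and begin the pull.

Emit:
carry_out(commands=[[0, 0, 0, 0, 0, 0], [-0.0005, 0, 0, 0, 0, 0], [-0.0005, 0, 0, 0, 0, 0]])

```text
t: 16.4
ee_pos: [523.7, -166.2, 85.8]
orientation: [1.458, 1.025, -1.448]
ft_force: [0.8, -0.4, -2.1]
width: 37.8
```

Emit:
carry_out(commands=[[-0.001, 0, 0, 0, 0, 0]])

```text
t: 16.52
ee_pos: [523.7, -166.1, 86.5]
orientation: [1.458, 1.025, -1.448]
ft_force: [0.5, -0.4, -3.1]
width: 37.6
```

Emit:
carry_out(commands=[[-0.001, 0, 0, 0, 0, 0]])

```text
t: 16.65
ee_pos: [523.5, -166.1, 87.1]
orientation: [1.458, 1.026, -1.449]
ft_force: [0.7, -1.0, -6.2]
width: 37.7
```

```bash
python3 st.py
```

```text
16.65 [ 523.5  -166.06   87.08] [ 0.7  -0.99 -6.17] 37.7 [-0.12 -0.07  0.02]
[[0.0063, 0.9432, -0.3321], [-0.0003, -0.3321, -0.9433], [-1.0, 0.006, -0.0018]]
tilt fix ry,rz deg [-0.1  -0.34]
to axis, tool mm [-0.   -0.86 -1.25]
```

Emit:
carry_out(commands=[[-0.001, 0, 0, 0, 0, 0]])

```text
t: 16.77
ee_pos: [523.3, -166.0, 87.5]
orientation: [1.457, 1.026, -1.449]
ft_force: [1.4, -0.8, -7.8]
width: 37.6
```

Emit:
carry_out(commands=[[-0.001, 0, 0, 0, 0, 0]])

```text
t: 16.9
ee_pos: [523.1, -166.0, 88.0]
orientation: [1.457, 1.026, -1.449]
ft_force: [2.5, -0.5, -10.3]
width: 37.6
```

Emit:
carry_out(commands=[[-0.0012, 0, 0, 0, 0, 0]])

```text
t: 17.02
ee_pos: [523.0, -166.0, 88.6]
orientation: [1.457, 1.027, -1.45]
ft_force: [3.1, -1.0, -14.0]
width: 37.5
```

Emit:
carry_out(commands=[[-0.0012, 0, 0, 0, 0, 0]])

```text
t: 17.15
ee_pos: [522.9, -165.9, 89.2]
orientation: [1.457, 1.027, -1.45]
ft_force: [3.4, -1.2, -18.8]
width: 37.6
```

Emit:
carry_out(commands=[[0.0003, 0, 0, 0, 0, 0]])

```text
t: 17.27
ee_pos: [522.8, -165.9, 88.6]
orientation: [1.457, 1.027, -1.45]
ft_force: [2.9, -0.1, -13.6]
width: 37.7
```

Emit:
carry_out(commands=[[-0.0003, 0, 0, 0, 0, 0]])

```text
t: 17.4
ee_pos: [522.7, -165.9, 88.7]
orientation: [1.457, 1.027, -1.45]
ft_force: [2.8, -1.2, -14.8]
width: 37.4
```

Emit:
carry_out(commands=[[-0.0002, 0, 0, 0, 0, 0]])

```text
t: 17.52
ee_pos: [522.6, -165.9, 88.8]
orientation: [1.457, 1.028, -1.45]
ft_force: [3.0, -1.4, -14.8]
width: 37.3
```

Emit:
carry_out(commands=[[-0.0002, 0, 0, 0, 0, 0]])

```text
t: 17.65
ee_pos: [522.6, -165.9, 88.9]
orientation: [1.457, 1.027, -1.45]
ft_force: [3.2, -1.1, -17.2]
width: 37.4
```

Emit:
carry_out(commands=[[-0.0003, 0, 0, 0, 0, 0]])

```text
t: 17.77
ee_pos: [522.6, -165.9, 89.1]
orientation: [1.457, 1.028, -1.45]
ft_force: [3.6, -1.8, -18.5]
width: 37.5
```

Emit:
carry_out(commands=[[0.0003, 0, 0, 0, 0, 0]])

```text
t: 17.9
ee_pos: [522.6, -165.9, 88.8]
orientation: [1.457, 1.027, -1.45]
ft_force: [3.2, -1.4, -16.3]
width: 37.7
```

Emit:
carry_out(commands=[[0, 0, 0, 0, 0, 0]])

```text
t: 18.02
ee_pos: [522.6, -165.9, 88.8]
orientation: [1.457, 1.027, -1.45]
ft_force: [3.2, -0.6, -16.1]
width: 37.7
```

Emit:
carry_out(commands=[[0, 0, 0, 0, 0, 0]])

```text
t: 18.15
ee_pos: [522.6, -165.9, 88.9]
orientation: [1.457, 1.027, -1.45]
ft_force: [2.7, -1.7, -16.7]
width: 37.7
```

Emit:
carry_out(commands=[[0, 0, 0, 0, 0, 0]])

```text
t: 18.27
ee_pos: [522.6, -165.9, 88.9]
orientation: [1.457, 1.027, -1.45]
ft_force: [3.3, -1.7, -16.0]
width: 37.5
```

Emit:
carry_out(commands=[[0.0003, 0, 0, 0, 0, 0]])

```text
t: 18.4
ee_pos: [522.6, -165.9, 88.7]
orientation: [1.457, 1.027, -1.45]
ft_force: [3.3, -1.7, -14.1]
width: 37.4
```

Emit:
carry_out(commands=[[0, 0, 0, 0, 0, 0], [0, 0, 0, 0, 0, 0], [0, 0, 0, 0, 0, 0]])

```text
t: 18.77
ee_pos: [522.6, -165.9, 88.8]
orientation: [1.457, 1.027, -1.45]
ft_force: [3.0, -1.5, -16.1]
width: 37.6
```

Emit:
carry_out(commands=[[0, 0, 0, 0, 0, 0], [0, 0, 0, 0, 0, 0], [0, 0, 0, 0, 0, 0], [0, 0, 0, 0, 0, 0]])

```text
t: 19.27
ee_pos: [522.6, -165.9, 88.7]
orientation: [1.457, 1.027, -1.45]
ft_force: [3.0, -1.2, -15.7]
width: 37.5
```

```bash
python3 st.py
```

```text
19.27 [ 522.59 -165.88   88.74] [  3.03  -1.18 -15.73] 37.5 [-0.39 -0.57  0.02]
[[0.004, 0.9433, -0.332], [0.0003, -0.332, -0.9433], [-1.0, 0.0037, -0.0016]]
tilt fix ry,rz deg [-0.09 -0.21]
to axis, tool mm [ 0.    0.05 -1.38]
```

Pull held at about 14 N for two seconds and the eyepiece stayed caught. Now I let off, down to a light seat.

Emit:
carry_out(commands=[[0.001, 0, 0, 0, 0, 0], [0.001, 0, 0, 0, 0, 0], [0.001, 0, 0, 0, 0, 0], [0.001, 0, 0, 0, 0, 0]])

```text
t: 19.77
ee_pos: [522.9, -166.1, 86.4]
orientation: [1.457, 1.027, -1.45]
ft_force: [0.3, -1.0, -2.5]
width: 37.6
```

Emit:
carry_out(commands=[[0.001, 0, 0, 0, 0, 0], [0.0008, 0, 0, 0, 0, 0]])

```text
t: 20.02
ee_pos: [523.4, -166.2, 85.4]
orientation: [1.457, 1.026, -1.449]
ft_force: [-1.1, 0.5, 0.9]
width: 37.4
```

```bash
python3 st.py
```

```text
20.02 [ 523.37 -166.16   85.41] [-1.13  0.49  0.93] 37.4 [-0.    0.34  0.03]
[[0.0058, 0.9432, -0.3321], [-0.0003, -0.3321, -0.9433], [-1.0, 0.0055, -0.0017]]
tilt fix ry,rz deg [-0.09 -0.32]
to axis, tool mm [-0.   -0.77 -1.38]
```

Emit:
carry_out(commands=[[0.001, 0, 0, 0, 0, 0], [0.0005, 0, 0, 0, 0, 0]])

```text
t: 20.27
ee_pos: [523.4, -166.2, 84.7]
orientation: [1.457, 1.026, -1.449]
ft_force: [-2.0, 0.2, 5.7]
width: 37.6
```

Emit:
carry_out(commands=[[0, 0, 0, 0, 0, 0], [0, 0, 0, 0, 0, 0], [0, 0, 0, 0, 0, 0], [0, 0, 0, 0, 0, 0], [0, 0, 0, 0, 0, 0], [0, 0, 0, 0, 0, 0], [0, 0, 0, 0, 0, 0], [0, 0, 0, 0, 0, 0]], grip=0)

```text
t: 21.28
ee_pos: [524.1, -166.3, 84.8]
orientation: [1.458, 1.025, -1.448]
ft_force: [-0.2, -0.2, 0.4]
width: 87.8
```

Emit:
carry_out(commands=[[-0.008, 0, 0, 0, 0, 0], [-0.015, 0, 0, 0, 0, 0], [-0.025, 0, 0, 0, 0, 0], [-0.03, 0, 0, 0, 0, 0], [-0.03, 0, 0, 0, 0, 0], [0, 0, 0, 0, 0, 0], [0, 0, 0, 0, 0, 0]])

```text
t: 22.15
ee_pos: [523.7, -166.3, 201.0]
orientation: [1.459, 1.022, -1.446]
ft_force: [-0.1, -0.6, -0.9]
width: 87.8
```

```bash
python3 st.py; python3 - <<'E'
from h import *
b=snap('wrist','w6');s=snap('scene','scene1')
p=proj(b,[523.4,-165.5,122],1);print(p,blob(b,p,40))
c=b['pixels'][80:330,160:460];d=s['pixels'][130:250,250:370]
cv2.imwrite('pics/c6.png',np.hstack([cv2.resize(c,(480,400)),cv2.resize(d,(320,400)[:1]*2).copy() if 0 else cv2.resize(d,(320,400))]))
E
```

```text
22.15 [ 523.68 -166.31  200.96] [-0.1  -0.57 -0.88] 87.8 [-0.07  0.1   0.02]
[[0.0105, 0.9432, -0.3321], [-0.0017, -0.3321, -0.9432], [-0.9999, 0.0104, -0.0019]]
tilt fix ry,rz deg [-0.11 -0.6 ]
to axis, tool mm [-0.01 -1.11 -1.42]
[322.08026482 211.45713785] (103.0, [(0.4, 582, array([322.18, 211.37]), (np.int32(28), np.int32(27))), (10.9, 2931, array([311.34, 208.51]), (np.int32(80), np.int32(80))), (44.1, 212, array([349.61, 245.35]), (np.int32(23), np.int32(13)))])
```

View pics/c6.png

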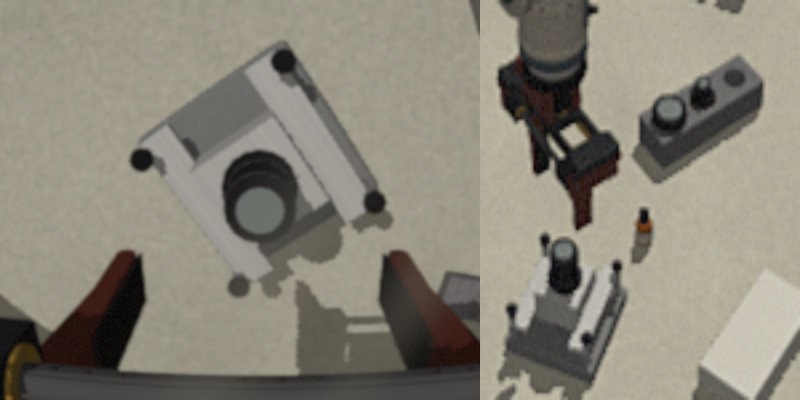

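The eyepiece stands upright and released in the socket. Its lens is at (322.2,211.4), against (322.1,211.5) expected for z of about 122. The other eyepieces, bottle and box haven't moved.

```bash
python3 -c "
from h import *
print(ctrl.close_job())"
```

```text
the job is handed in; nothing more can be done
None
```

The tallest eyepiece is seated in the socket and released, and the job is handed in at about 22 s of the 67 s allowed. No verdict is reported.

- **Press:** the catches snapped in and the shoulder was pressed to about 18 N, with a peak of about 22 N (limit 25). That is net of the eyepiece's weight, about 1.4 N on the wrist sensor.
- **Tug:** I pulled up for just over two seconds, mostly at 12.5–15 N, and the eyepiece stayed caught. Three readings went over your 16 N limit: about 17.4 and 17.1 N, and one just under 16. I backed off at once. The highest is about 2.2 mm of socket travel, close under the 2.3 mm fail limit.
- **After letting off:** the eyepiece was seated with about 7 N, then the gripper opened and rose about 115 mm.
- **Last pictures:** the lens is within about 0.1 px of where a seated eyepiece should show. The other two eyepieces, the bottle and the visible part of the box look undisturbed. I did not look again at the dish, jar, brush and screwdriver.
- **Disagreement:** the views disagreed on the socket mouth, by about 2–3 mm in y between the wrist and fixed cameras. Its height came out anywhere from 68 to 80 mm. I settled this by feel going in: the eyepiece seated at y of about -166 mm, between the two estimates.

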